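# Reset the timer and present the truffle dish

### The job

The truffle has set: turn the kitchen timer's knob back (anticlockwise) to its zero stop, and then lift the dish by its wooden handle bar straight up off the trivet by about 10 cm, before turning it. There, over the trivet, turn the dish gently a quarter turn anticlockwise seen from above, so that its ear comes round from the robot's right to point away from the robot towards the guest, keeping the dish level and the loose truffle in its middle all the time. Finish while holding the dish up there, level and still; leave everything else on the counter alone.

Things in the scene. Friction and masses are not known exactly. Their poses are not given: they have to be found in the camera images.
- timer (a joint): Angle of the kitchen timer's knob, rad. 0 = zero stop (a hard stop; the knob's line then points at the broad mark on the case). Grows clockwise seen from above; starts between 0.6 and 1.35. To reset it, turn the knob anticlockwise by this angle until it meets the stop. It stays where it is left; friction about 0.03 N m.
- timer_grip (a point): Grip point of the timer's knob: on its vertical axis, 61 mm above the counter. The knob is a black upright bar along this frame's x axis, a white line on top of its -x end, 42 mm long, 14 mm thick (along y), its free sides from 38 to 68 mm above the counter; z is up. The frame turns with the knob.
- timer_case: Fixed round steel case of the kitchen timer, 92 mm across, top 24 mm above the counter (an aluminium disc and the knob's round foot on it, 68 and 44 mm across, reach up to 38 mm). Origin at the centre of its underside; its broad black zero mark lies on its -x side.
- trivet: Fixed square wooden trivet, 150 x 150 mm, its flat top 30 mm above the counter; origin at the centre of its underside on the counter, z up, x and y along its sides. The dish starts centred on it, with its axes along the trivet's.
- dish: Round white dish, 160 mm across, rim 28 mm high, loose, 0.28 to 0.52 kg, on the trivet; origin at the centre of its underside, z up. Inside, a very shallow cone (7 degrees) falls to a 16 mm flat in the middle, 8 mm above the underside. Steel wires from the rim at x = -74 and +74 mm carry a wooden bar over it, along x. A flat ear, 44 mm wide, sticks out of the rim on the -y side only.
- dish_bar (a point): Centre of the dish's wooden handle bar, on the dish's axis 100 mm above its underside (130 mm above the counter at the start). The bar is level, along the dish's x axis, 86 mm long, 14 mm wide (y) and 18 mm high; the truffle's top lies 51 mm below the bar's underside, and the space beside the bar is free. Axes as the dish's.
- dish_ear (a point): Outer end of the dish's ear: at y = -105 mm, 25 mm above the dish's underside. Axes as the dish's.
- truffle_center (a point): Centre of the round chocolate truffle, a hard dark brown ball 32 mm across, 20 g, lying loose in the middle of the dish; it rolls freely and drifts up the shallow cone when the dish is tilted or jerked, so move gently.
- shaker: Bystander, loose, to be left alone: small white ceramic salt shaker with a steel top, 36 mm across, 75 mm high; origin at the centre of its underside.
- spoon: Bystander, loose, to be left alone: steel spoon lying flat, 150 mm long; origin at the centre of its underside.
- mill: Bystander, loose, to be left alone: dark turned-wood pepper mill, 52 mm across, 156 mm high; origin at the centre of its underside.
- mug: Bystander, loose, to be left alone: white mug, 82 mm across, 90 mm high; origin at the centre of its underside.
- jar: Bystander, loose, to be left alone: glass jar with steel cap, 76 mm across, 120 mm high; origin at the centre of its underside.
- bowl: Bystander, loose, to be left alone: white bowl, 120 mm across, 55 mm high; origin at the centre of its underside.
- egg_cup: Bystander, loose, to be left alone: wooden egg cup, 50 mm across, 60 mm high; origin at the centre of its underside.

How it is judged:
By the outcome, as a careful person would: the job done as asked, in the order asked, and still so for the second after the job is handed in, while the arm keeps its last pose, push and grip.
It also fails if it takes over 59 s, if anything falls off the work surface, if the arm or the gripper's body presses on something with over 40 N, if the wrist force passes 120 N, or if a joint passes its speed limit or range.

### The arm

A 6-joint arm with a two-finger parallel gripper is mounted at the origin on the work surface. World frame = base frame: x ahead of the robot, y to its left, z up, the work surface at z = 0. Lengths are in m, angles in rad, forces in N, time in s.
With the tool pointing down it reaches from about 0.25 to 0.725 m from the base axis. Payload 4 kg.
Tool frame: the origin (TCP) lies midway between the tips of the shut fingers; the grasp point (between the pads) lies bot.pinch_z behind it (bot.pinch_z is the distance from the TCP to the grasp point, in m); z points along the fingers, y is the line along which they close (so a half turn about z gives the same grasp; the last joint's range is limited). The gripper opens to 85 mm and grips with 20 to 120 N. Pads are 22 mm wide; open, the fingers measure 114 mm over their backs; the gripper's body (76 mm by 85 mm) begins 54 mm behind the grasp point. The pads swing forward as they close: fully open they stand 13 mm farther back than shut.
Start: joints at [-1.166, 0.241, 0.005, 1.335, 0, 1.571], TCP at [0.197, -0.46, 0.231] pointing down, gripper open.
Joint ranges: [-2.72, 2.72], [-1.05, 1.87], [-1.09, 1.28], [-1.99, 2.15], [-1.42, 1.44], [-3.14, 3.14]. Speed limits (rad/s): [2.79, 2.79, 3.14, 3.14, 3.14, 3.14].

### API

Orientations are given as a unit quaternion [x, y, z, w].
In Python, from workcell import bot, cams, status, job_done gives the robot as it stands (bot), with the cameras (cams), the job as plain functions and the readings (status).
- The arm moves only by the tool jog_arm, called after "Call:" by a JSON object that holds its "op" and its "data". Schema: {"type":"object","properties":{"motion":{"type":"array","items":{"type":"object","properties":{"ax":{"type":"number"},"ay":{"type":"number"},"az":{"type":"number"},"x":{"type":"number"},"y":{"type":"number"},"z":{"type":"number"},"jaw":{"type":"number"}},"additionalProperties":false,"required":["jaw"]},"minItems":1,"maxItems":10},"only":{"type":"string"},"quiet":{"type":"boolean"},"lines":{"type":"string"}},"required":["motion"],"additionalProperties":false}. motion is a list of rows, 1 to 10 of them, each an object with the fields ax, ay, az (a rotation vector in fractions of the full range, 1 being 120 degrees), x, y, z (the shift in shares of 0.6 m (1.0 is 0.6 m)), jaw (the finger opening in m); a field left out counts as zero (the opening has to be given); each row is the pose to reach, as a shift and turn from the pose commanded when the call began, along the tool's axes at that moment; what a row does not reach only later rows make up. A row lasts 1/8 s, in which the tool goes at most 0.0625 m and 0.188 rad, less where a joint would pass 70% of its speed; a pose out of reach is approached as far as the arm can. The fingers move at their own pace and stop on an object; the grip force is fixed at half the most. Time passes only in rows, so rows that do not move let the fingers close. The tool returns the time, the measured TCP pose, the force, the opening and the grip force at its end. only (a regular expression) keeps the lines of the reply that match it, lines (a string "A,B") keeps lines A to B, and quiet returns only ok. A shift or turn number past 1, either way, is cut back to 1. Input that does not fit is refused with a message, and nothing moves.
- status.get_obs(): the state, without advancing time (a new reading comes with each control period).
- cams.camera(name): name is "scene" or "side" or "wrist"; returns the picture (400x640x3 uint8, red, green, blue); there is no depth.
- cams.calibration(name): a dict with "mtx" (3x3 intrinsics, pixels), "R" (3x3) and "t" (3): a world point X has camera coordinates R X + t. Camera axes: x right, y down, z forward; pixel columns grow to the right and rows downward; lengths in m; the calibration is good to about 2 mm. The wrist camera is an equidistant fisheye: a pixel r from the principal point sees the ray r / f radians off the axis. A picture is of the moment at which its call begins: read the wrist's pose just before it. calibration takes no time and is no camera call; for the wrist camera it gives the pose at the moment of the call.
- job_done(): hands the job in; it is judged then, once.
The state is a dict: "clock": time; "joint_pos": joint angles; "joint_vel": joint speeds; "tau": joint torques, N m; "eef_pos": TCP position; "tool_rot": TCP orientation; "ft_force": force on the tool from outside, world axes, zero at the start; "ft_torque": the same for the moment, N m; "grip_width": finger opening in m; "grasp_force": force on a finger pad.
Only numpy, scipy, OpenCV 4.12 (cv2) and the standard library are available. Lean on these libraries where they do the work, as an engineer would, in place of code of your own. Each camera call takes 0.05 s, during which the arm holds its last target. There are 200 camera calls.

## Working session

There is one attempt and no reset: what is moved stays moved. The work goes in short steps, Python scripts to look and compute and a tool call to move; the robot and the scene stay as the last step left them, time stands still between calls to the robot, and variables do not carry over. Pictures are saved under pics/ and viewed, at most 10 in all, crops included, and the job is handed in when it is done.

```bash
ls; mkdir -p pics; python3 - <<'E'
from workcell import bot, cams, status, job_done
import cv2
o=status.get_obs();print(o);print(bot.pinch_z)
for n in("scene","side"):
    cv2.imwrite(f"pics/{n}0.png",cv2.cvtColor(cams.camera(n),cv2.COLOR_RGB2BGR));print(cams.calibration(n))
E
```

```text
pics
workcell.py
{'clock': 0.0, 'joint_pos': array([-1.16600036e+00,  2.41383142e-01,  3.69751414e-03,  1.33519660e+00,
       -9.20393531e-06,  1.57080856e+00]), 'joint_vel': array([-0.00030218,  0.00182184, -0.00112123, -0.00022029, -0.00234116,
        0.000881  ]), 'tau': array([-5.72723766e-04, -3.72315860e+01,  2.52408779e+01,  1.67822727e-02,
       -2.31376298e-04, -3.64970006e-06]), 'eef_pos': array([ 0.19665949, -0.45900069,  0.23041767]), 'tool_rot': array([ 9.79588050e-01,  2.01012848e-01, -2.14166915e-04, -1.02073394e-03]), 'ft_force': array([-0.6190768 ,  0.54892033, -1.17268057]), 'ft_torque': array([ 0.01375958, -0.01477385,  0.02476374]), 'grasp_force': 0.0, 'grip_width': 0.085612252094814}
0.0187
{'mtx': array([[403.11408245,   0.        , 317.90899362],
       [  0.        , 403.11408245, 201.48678134],
       [  0.        ,   0.        ,   1.        ]]), 'R': array([[ 0.74890426,  0.66267331, -0.0025485 ],
       [ 0.49895376, -0.5664031 , -0.65592125],
       [-0.43610498,  0.48995063, -0.75482503]]), 't': array([-0.40845787, -0.19831696,  1.60478606])}
{'mtx': array([[474.17001033,   0.        , 316.1595472 ],
       [  0.        , 474.17001033, 195.08971198],
       [  0.        ,   0.        ,   1.        ]]), 'R': array([[-0.77140671, -0.63592551, -0.02303115],
       [-0.40160027,  0.51459611, -0.7575672 ],
       [ 0.49360805, -0.57514311, -0.65235075]]), 't': array([0.43505644, 0.31675676, 1.13047424])}
```

View pics/scene0.png

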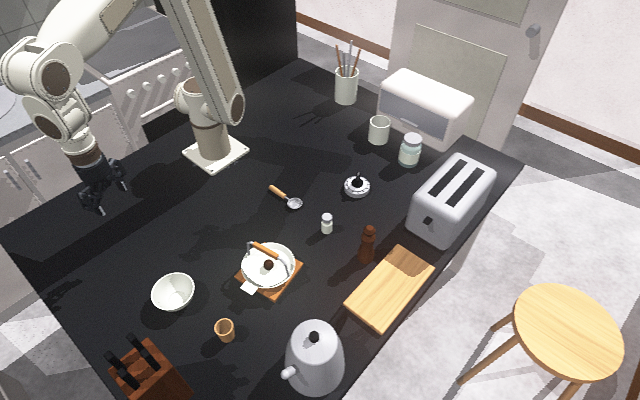

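View pics/side0.png

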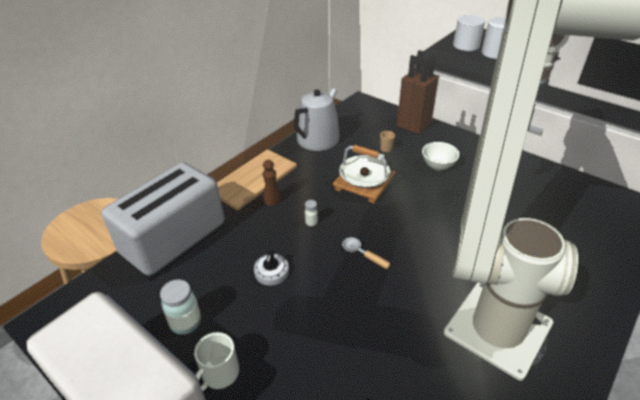

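Scene view: dish at about (268,265) with its bar at (264,250) and ear at (249,287), timer at (357,186). Side view: timer (271,266), dish (365,172), bar (368,152). Next I'll enlarge these areas in one mosaic.

```bash
cat > h.py <<'E'
import numpy as np, cv2
from workcell import bot, cams, status, job_done
from scipy.spatial.transform import Rotation as Ro
def ray(n,uv,c=None):
    c=c or cams.calibration(n); R,t,K=c["R"],c["t"],c["mtx"]
    if n=="wrist":
        d=(np.array(uv)-K[:2,2])/np.array([K[0,0],K[1,1]]); r=np.hypot(*d); s=np.sin(r)/max(r,1e-9)
        v=np.array([d[0]*s,d[1]*s,np.cos(r)])
    else: v=np.linalg.solve(K,np.array([*uv,1.]))
    return -R.T@t, R.T@v
def plane(n,uv,z,c=None):
    o,d=ray(n,uv,c); return o+d*(z-o[2])/d[2]
def tri(a,b):
    A=np.zeros((3,3));y=np.zeros(3)
    for o,d in (a,b):
        d=d/np.linalg.norm(d);P=np.eye(3)-np.outer(d,d);A+=P;y+=P@o
    return np.linalg.solve(A,y)
def totool(v):  # world vector to tool axes
    return Ro.from_quat(status.get_obs()["tool_rot"]).inv().apply(v)
def save(n,img): cv2.imwrite("pics/"+n,img[...,::-1])
E
python3 - <<'E'
from h import *
s=cv2.imread("pics/scene0.png");d=cv2.imread("pics/side0.png")
f=lambda im,x,y,w,h:cv2.resize(im[y:y+h,x:x+w],(400,300),interpolation=cv2.INTER_CUBIC)
m=np.vstack([np.hstack([f(s,220,230,100,75),f(s,337,170,40,30)]),np.hstack([f(d,320,138,100,75),f(d,246,247,48,36)])])
cv2.imwrite("pics/mos.png",m)
print("dish rim scene/side",plane("scene",(268,265),.05),plane("side",(364,172),.05))
print("timer",plane("scene",(357,186),.03),plane("side",(271,267),.03))
E
```

```text
dish rim scene/side [ 0.56403439 -0.24522838  0.05      ] [ 0.56539695 -0.24428186  0.05      ]
timer [0.55410769 0.20084428 0.03      ] [0.538274   0.21752308 0.03      ]
```

View pics/mos.png

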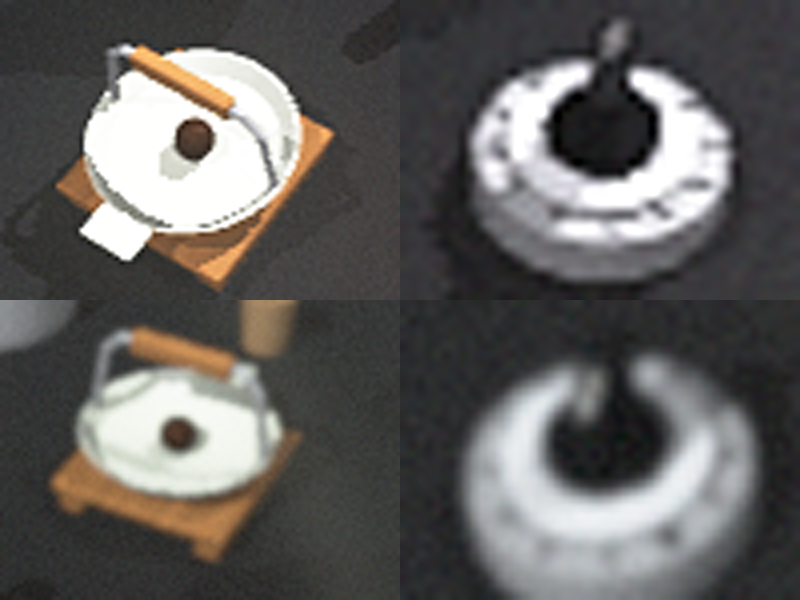

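Mosaic: the dish is square on the trivet with the truffle in its middle. The bar runs (352..236, 246..256) in the scene view. The knob's white line end is at about scene (358.5,173.5) and side (269,258). I'll go above the timer and use the wrist camera.

```bash
python3 - <<'E'
from h import *
p=status.get_obs()["eef_pos"]
print(totool(np.array([.535,.205,.24])-p), tri(ray("scene",(358.5,173.5)),ray("side",(268.8,257.8))), Ro.from_quat(status.get_obs()["tool_rot"]).as_matrix())
a=tri(ray("scene",(254,244)),ray("side",(353.3,223/1-77)));print(a)
E
```

```text
[ 0.57249307 -0.47718026 -0.00858464] [0.53999032 0.22112252 0.06824569] [[ 9.19185310e-01  3.93824630e-01 -7.25387204e-04]
 [ 3.93825298e-01 -9.19183653e-01  1.74560956e-03]
 [ 2.06999798e-05 -1.89021450e-03 -9.99998213e-01]]
[ 0.57003307 -0.24365329  0.15722977]
```

The manual's scale: shifts go in shares of 0.6 m and turns go in shares of 120 degrees. Converting my numbers, 0.57 m / 0.6 = 0.95, -0.05 m / 0.6 = -0.0833.

Call:
{"op": "jog_arm", "data": {"motion": [{"z": -0.0833,"jaw": 0.085},{"x": 0.1667,"y": -0.1667,"z": -0.0833,"jaw": 0.085},{"x": 0.5,"y": -0.4167,"z": -0.0833,"jaw": 0.085},{"x": 0.95,"y": -0.795,"z": -0.0833,"jaw": 0.085},{"x": 0.95,"y": -0.795,"z": -0.0833,"jaw": 0.085},{"x": 0.95,"y": -0.795,"z": -0.0833,"jaw": 0.085},{"x": 0.95,"y": -0.795,"z": -0.0833,"jaw": 0.085},{"x": 0.95,"y": -0.795,"z": -0.0833,"jaw": 0.085},{"x": 0.95,"y": -0.795,"z": -0.0833,"jaw": 0.085},{"x": 0.95,"y": -0.795,"z": -0.0833,"jaw": 0.085}]}}

```text
clock: 1.35
eef_pos: [0.4504, 0.0445, 0.2811]
tool_rot: [0.98, 0.201, -0.0, 0.0]
ft_force: [1.3, -0.5, 1.7]
grip_width: 0.0851
grasp_force: 0.0
```

```bash
python3 - <<'E'
from h import *
print(totool(np.array([.535,.205,.22])-status.get_obs()["eef_pos"]))
E
```

```text
[ 0.14103918 -0.11417925  0.06103836]
```

In the tool's units: 0.14 m / 0.6 = 0.2333, -0.114 m / 0.6 = -0.19.

Call:
{"op": "jog_arm", "data": {"motion": [{"x": 0.0783,"y": -0.0633,"z": 0.0333,"jaw": 0.085},{"x": 0.1567,"y": -0.1267,"z": 0.0667,"jaw": 0.085},{"x": 0.2333,"y": -0.19,"z": 0.1,"jaw": 0.085},{"x": 0.2333,"y": -0.19,"z": 0.1,"jaw": 0.085},{"x": 0.2333,"y": -0.19,"z": 0.1,"jaw": 0.085},{"x": 0.2333,"y": -0.19,"z": 0.1,"jaw": 0.085}]}}

```text
clock: 2.1
eef_pos: [0.5337, 0.2012, 0.2223]
tool_rot: [0.98, 0.2, 0.0, 0.0]
ft_force: [0.7, 0.2, 0.3]
grip_width: 0.0852
grasp_force: 0.0
```

```bash
python3 - <<'E'
from h import *
c=cams.calibration("wrist");im=cams.camera("wrist");save("w1.png",im);np.save("w1.npy",im)
print(c)
o=plane
for p in([.535,.205,.03],):
    print(c["R"]@np.array(p)+c["t"])
E
```

```text
{'mtx': array([[309.70691629,   0.        , 320.35223929],
       [  0.        , 309.70691629, 196.48210608],
       [  0.        ,   0.        ,   1.        ]]), 'R': array([[ 0.39308434, -0.91950173,  0.00112898],
       [-0.87206069, -0.37241358,  0.31751895],
       [-0.29153877, -0.12579626, -0.94825126]]), 't': array([-0.02549881,  0.5021709 ,  0.55255302])}
[-0.00366268 -0.03120079  0.342344  ]
```

View pics/w1.png

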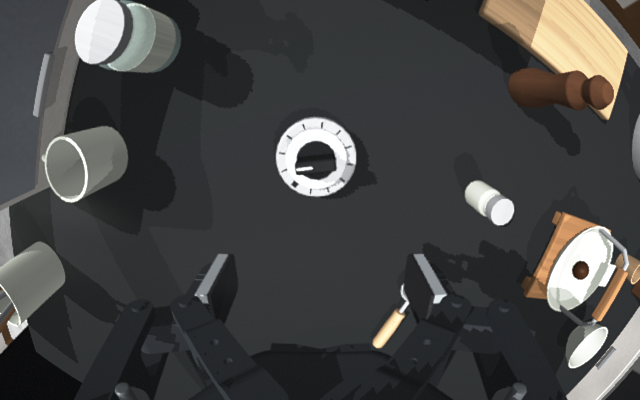

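Wrist view: timer centred at about (316,157), white line from (296,170) to (314,168), broad black zero mark at (294,185). Next I'll measure these on a crop.

```bash
python3 - <<'E'
from h import *
im=np.load("w1.npy");x0,y0=271,112
cr=im[y0:y0+90,x0:x0+90]
save("w1c.png",cv2.resize(cr,(720,720))[60:660])
# case top: ellipse fit through the bright disc's outer contour
g=cv2.cvtColor(cr,cv2.COLOR_RGB2GRAY)
m=cv2.morphologyEx((g>110).astype(np.uint8),cv2.MORPH_CLOSE,np.ones((3,3)))
cs=max(cv2.findContours(m,cv2.RETR_EXTERNAL,cv2.CHAIN_APPROX_NONE)[0],key=cv2.contourArea)
pts=np.array([plane("wrist",(p[0][0]+x0,p[0][1]+y0),.024) for p in cs])[:,:2]
(c,r)=cv2.minEnclosingCircle(pts.astype(np.float32));print("circle",c,r)
A=np.c_[2*pts,np.ones(len(pts))];s=np.linalg.lstsq(A,(pts**2).sum(1),rcond=None)[0];print("lsq",s[:2],np.sqrt(s[2]+s[0]**2+s[1]**2))
E
```

```text
circle (0.5448254346847534, 0.2107342928647995) 0.046201467514038086
lsq [0.54458393 0.21093958] 0.045099207087225084
```

View pics/w1c.png

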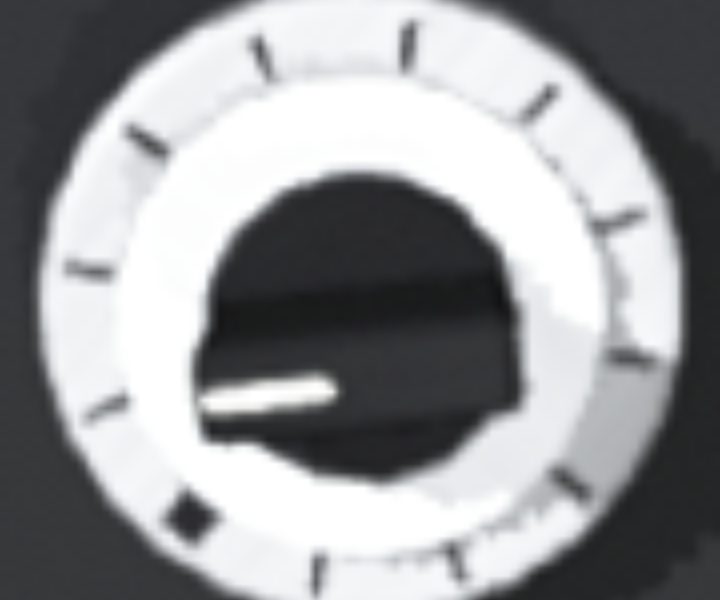

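The crop shows the line from (200,402) to (337,388), the right end of the bar at about (521,370), and the mark at (190,517).

```bash
python3 - <<'E'
from h import *
P=lambda X,Y,z:plane("wrist",(271+X/8-.44,112+(Y+60)/8-.44),z)[:2]
a,b,e=P(200,402,.068),P(337,388,.068),P(521,370,.068)
m=P(190,517,.024);c=np.array([.5447,.2108])
ang=lambda v:np.arctan2(v[1],v[0])
print(a,b,e,"mid",(a+e)/2,"len",np.linalg.norm(a-e))
la=ang(a-b);ma=ang(m-c);print("line",la,"mark",ma,"diff",ma-la, np.linalg.norm(m-c))
o=status.get_obs();R=Ro.from_quat(o["tool_rot"]).as_matrix();print("tooly",ang(R[:2,1]),"joint6",o["joint_pos"])
E
```

```text
[0.53438779 0.22727052] [0.54260807 0.21238875] [0.5535824  0.19251209] mid [0.5439851  0.20989131] len 0.03970619146679539
line 2.0754589411694613 mark 2.8664781647599393 diff 0.791019223590478 0.03916387084715485
tooly -1.1677613909625846 joint6 [ 3.60427270e-01  3.83859650e-01  1.81966387e-01  1.36730468e+00
 -1.94403852e-04  3.09898462e+00]
```

In the tool's units: 0.112 m / 0.6 = 0.1867, 0.04 m / 0.6 = 0.0667, -1.673 rad / 2.0944 = -0.7988.

```bash
python3 - <<'E'
from h import *
print(totool(np.array([.5443,.2103,.11])-status.get_obs()["eef_pos"]))
E
```

```text
[ 0.01306794 -0.00435514  0.11257314]
```

Call:
{"op": "jog_arm", "data": {"motion": [{"az": -0.0888,"z": 0.0333,"jaw": 0.085},{"az": -0.1776,"x": 0.0083,"z": 0.0667,"jaw": 0.085},{"az": -0.2664,"x": 0.0217,"y": -0.0067,"z": 0.1,"jaw": 0.085},{"az": -0.3552,"x": 0.0217,"y": -0.0067,"z": 0.1333,"jaw": 0.085},{"az": -0.444,"x": 0.0217,"y": -0.0067,"z": 0.1667,"jaw": 0.085},{"az": -0.5329,"x": 0.0217,"y": -0.0067,"z": 0.1867,"jaw": 0.085},{"az": -0.6217,"x": 0.0217,"y": -0.0067,"z": 0.1867,"jaw": 0.085},{"az": -0.7105,"x": 0.0217,"y": -0.0067,"z": 0.1867,"jaw": 0.085},{"az": -0.7988,"x": 0.0217,"y": -0.0067,"z": 0.1867,"jaw": 0.085},{"az": -0.7988,"x": 0.0217,"y": -0.0067,"z": 0.1867,"jaw": 0.085}]}}

```text
clock: 3.4
eef_pos: [0.5446, 0.2102, 0.1106]
tool_rot: [0.509, 0.861, 0.001, 0.001]
ft_force: [-0.3, 0.3, 0.1]
grip_width: 0.0854
grasp_force: 0.0
```

```bash
python3 - <<'E'
from h import *
o=status.get_obs();R=Ro.from_quat(o["tool_rot"]).as_matrix();print(R);print(totool(np.array([.5443,.2103,.044])-o["eef_pos"]),o["joint_pos"])
E
```

```text
[[-4.82181761e-01  8.76069361e-01  1.79566200e-03]
 [ 8.76071138e-01  4.82181494e-01  6.07569684e-04]
 [-3.33561803e-04  1.86608668e-03 -9.99998203e-01]]
[ 0.0002688  -0.00030408  0.06660274] [ 3.68363692e-01  4.78366974e-01  2.81379136e-02  1.11867328e+00
 -7.97862266e-05  1.43601620e+00]
```

In the tool's units: 0.066 m / 0.6 = 0.11, 0.06 m / 0.6 = 0.1.

Call:
{"op": "jog_arm", "data": {"motion": [{"z": 0.05,"jaw": 0.085},{"z": 0.1,"jaw": 0.085},{"z": 0.11,"jaw": 0.085},{"z": 0.11,"jaw": 0.05},{"z": 0.11,"jaw": 0.03},{"z": 0.11,"jaw": 0.0},{"z": 0.11,"jaw": 0.0},{"z": 0.11,"jaw": 0.0},{"z": 0.11,"jaw": 0.0}]}}

```text
clock: 4.53
eef_pos: [0.5436, 0.2109, 0.0444]
tool_rot: [0.507, 0.862, -0.0, -0.0]
ft_force: [-4.2, -2.0, 5.8]
grip_width: 0.0126
grasp_force: 60.2
```

```bash
python3 - <<'E'
from h import *
o=status.get_obs();print(o["ft_force"],o["ft_torque"])
E
```

```text
[-4.19709918 -2.01284209  5.76255944] [-0.3483925   0.68628336 -0.02224796]
```

In the tool's units: -0.7 rad / 2.0944 = -0.3342.

Call:
{"op": "jog_arm", "data": {"motion": [{"az": -0.0716,"jaw": 0},{"az": -0.1432,"jaw": 0},{"az": -0.2149,"jaw": 0},{"az": -0.2865,"jaw": 0},{"az": -0.3342,"jaw": 0},{"az": -0.3342,"jaw": 0}]}}

```text
clock: 5.28
eef_pos: [0.5437, 0.211, 0.0444]
tool_rot: [0.181, 0.984, -0.0, -0.0]
ft_force: [-2.5, -1.3, 5.6]
grip_width: 0.0128
grasp_force: 60.2
```

```bash
python3 - <<'E'
from h import *
o=status.get_obs();print(o["ft_force"],o["ft_torque"])
E
```

```text
[-2.48477112 -1.34085616  5.63776512] [-0.22667782  0.68872831  0.06309624]
```

Call:
{"op": "jog_arm", "data": {"motion": [{"az": -0.0239,"jaw": 0},{"az": -0.0477,"jaw": 0},{"az": -0.0477,"jaw": 0}]}}

```text
clock: 5.65
eef_pos: [0.5437, 0.211, 0.0444]
tool_rot: [0.133, 0.991, 0.0, -0.0]
ft_force: [-2.8, -0.7, 6.4]
grip_width: 0.0128
grasp_force: 61.7
```

```bash
python3 - <<'E'
from h import *
o=status.get_obs();R=Ro.from_quat(o["tool_rot"]).as_matrix();print(o["ft_force"],o["ft_torque"],"x ang",np.arctan2(R[1,0],R[0,0]))
E
```

```text
[-2.791621   -0.69429082  6.36313829] [-0.07876278  0.67141455 -0.92407122] x ang 2.8750712215324477
```

The torque jumped to 0.92 N m, so the knob is at its stop. I'll release, rise and check.

In the tool's units: -0.2 m / 0.6 = -0.3333, -0.16 m / 0.6 = -0.2667.

Call:
{"op": "jog_arm", "data": {"motion": [{"jaw": 0.04},{"jaw": 0.07},{"jaw": 0.085},{"jaw": 0.085},{"z": -0.0833,"jaw": 0.085},{"z": -0.1667,"jaw": 0.085},{"z": -0.2667,"jaw": 0.085},{"z": -0.3333,"jaw": 0.085},{"z": -0.3333,"jaw": 0.085}]}}

```text
clock: 6.78
eef_pos: [0.5464, 0.212, 0.2479]
tool_rot: [0.131, 0.991, 0.002, 0.004]
ft_force: [0.6, 0.4, -0.2]
grip_width: 0.0852
grasp_force: 0.0
```

```bash
python3 - <<'E'
from h import *
im=cams.camera("wrist");np.save("w2.npy",im);save("w2.png",im)
c=cams.calibration("wrist");v=c["R"]@np.array([.5443,.2103,.03])+c["t"];r=np.hypot(*v[:2]);K=c["mtx"];u=K[:2,2]+v[:2]/r*np.arctan2(r,v[2])*K[0,0];print(u)
x,y=(u-45).astype(int);print(x,y);save("w2c.png",cv2.resize(im[y:y+90,x:x+90],(560,560)))
E
```

```text
[318.99514761 164.5085955 ]
273 119
```

View pics/w2c.png

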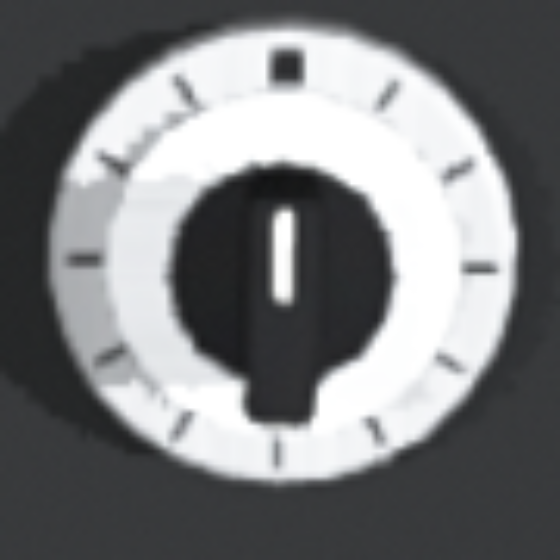

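The white line points at the broad mark (both at crop x≈285), so the timer is at zero. Now to the dish.

```bash
python3 - <<'E'
from h import *
print(totool(np.array([.555,-.244,.31])-status.get_obs()["eef_pos"]))
E
```

```text
[-0.12847181 -0.4370864  -0.06549138]
```

In the tool's units: -0.437 m / 0.6 = -0.7283, -0.377 m / 0.6 = -0.6283, -0.27 rad / 2.0944 = -0.1289.

Call:
{"op": "jog_arm", "data": {"motion": [{"y": -0.05,"z": -0.0833,"jaw": 0.085},{"az": -0.0621,"x": -0.0433,"y": -0.145,"z": -0.1083,"jaw": 0.085},{"az": -0.1241,"x": -0.07,"y": -0.2417,"z": -0.1083,"jaw": 0.085},{"az": -0.1289,"x": -0.0983,"y": -0.3383,"z": -0.1083,"jaw": 0.085},{"az": -0.1289,"x": -0.1267,"y": -0.435,"z": -0.1083,"jaw": 0.085},{"az": -0.1289,"x": -0.155,"y": -0.5317,"z": -0.1083,"jaw": 0.085},{"az": -0.1289,"x": -0.1833,"y": -0.6283,"z": -0.1083,"jaw": 0.085},{"az": -0.1289,"x": -0.2133,"y": -0.7283,"z": -0.1083,"jaw": 0.085},{"az": -0.1289,"x": -0.2133,"y": -0.7283,"z": -0.1083,"jaw": 0.085},{"az": -0.1289,"x": -0.2133,"y": -0.7283,"z": -0.1083,"jaw": 0.085}]}}

```text
clock: 8.07
eef_pos: [0.5532, -0.2439, 0.3063]
tool_rot: [-0.003, 1.0, 0.001, -0.002]
ft_force: [0.0, 0.9, -0.6]
grip_width: 0.085
grasp_force: 0.0
```

```bash
python3 - <<'E'
from h import *
o=status.get_obs();R=Ro.from_quat(o["tool_rot"]).as_matrix();print(np.arctan2(R[1,0],R[0,0]),o["joint_pos"])
im=cams.camera("wrist");np.save("w3.npy",im);save("w3.png",im)
E
```

```text
-3.1362366981829877 [-4.15550554e-01  4.52154155e-01  5.00190153e-01  1.62257288e+00
  5.03939196e-04 -4.20904262e-01]
```

View pics/w3.png

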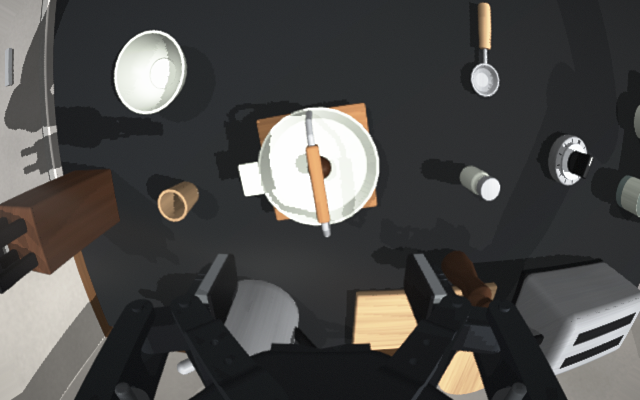

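Wrist view: dish at about (320,165), bar from (312,146) to (322,223), ear at (250,180) on the robot's right, truffle central under the bar. I'll measure the bar with a colour mask.

```bash
python3 - <<'E'
from h import *
im=np.load("w3.npy");hsv=cv2.cvtColor(im,cv2.COLOR_RGB2HSV)
m=np.zeros(im.shape[:2],np.uint8);m[140:228,300:335]=cv2.inRange(hsv,(5,90,90),(25,255,255))[140:228,300:335]
n,l,st,_=cv2.connectedComponentsWithStats(m);k=1+st[1:,4].argmax();ys,xs=np.where(l==k);print(st[k])
c=cams.calibration("wrist")
P=np.array([plane("wrist",(x,y),.139,c)[:2] for x,y in zip(xs,ys)])
r=cv2.minAreaRect((P*1000).astype(np.float32));print(r)
d=np.linalg.svd(P-P.mean(0))[2][0];print("axis",np.arctan2(d[1],d[0]),P.mean(0))
s=cams.camera("scene");d2=cams.camera("side")
# dish rim from white mask
w=np.zeros_like(m);w[95:235,235:390]=(im.min(2)>130)[95:235,235:390]
n,l,st,_=cv2.connectedComponentsWithStats(w);k=1+st[1:,4].argmax()
cs=max(cv2.findContours((l==k).astype(np.uint8),0,1)[0],key=cv2.contourArea)
Q=np.array([plane("wrist",p[0],.058,c)[:2] for p in cs])
for i in range(4):
    s=np.linalg.lstsq(np.c_[2*Q,np.ones(len(Q))],(Q**2).sum(1),rcond=None)[0];R=np.sqrt(s[2]+s[:2]@s[:2]);e=abs(np.linalg.norm(Q-s[:2],axis=1)-R);Q=Q[e<max(.003,np.median(e)*2)]
print("rim",s[:2],R,len(Q))
E
```

```text
[306 145  24  78 976]
((562.7461547851562, -243.83682250976562), (84.70963287353516, 18.257957458496094), 10.114389419555664)
axis 0.15621117007535648 [ 0.56086749 -0.24609045]
rim [ 0.56483787 -0.24686807] 0.07987951095690868 215
```

In the tool's units: 0.12 m / 0.6 = 0.2, 0.03 m / 0.6 = 0.05, -0.16 rad / 2.0944 = -0.0764.

Call:
{"op": "jog_arm", "data": {"motion": [{"az": -0.0382,"x": -0.0083,"y": -0.0017,"z": 0.05,"jaw": 0.085},{"az": -0.0764,"x": -0.0175,"y": -0.0033,"z": 0.1167,"jaw": 0.085},{"az": -0.0764,"x": -0.0175,"y": -0.0033,"z": 0.1833,"jaw": 0.085},{"az": -0.0764,"x": -0.0175,"y": -0.0033,"z": 0.2,"jaw": 0.085},{"az": -0.0764,"x": -0.0175,"y": -0.0033,"z": 0.2,"jaw": 0.085},{"az": -0.0764,"x": -0.0175,"y": -0.0033,"z": 0.2,"jaw": 0.085}]}}

```text
clock: 8.98
eef_pos: [0.5656, -0.2461, 0.1906]
tool_rot: [-0.083, 0.997, -0.001, 0.002]
ft_force: [0.4, -0.9, 0.2]
grip_width: 0.0851
grasp_force: 0.0
```

```bash
python3 - <<'E'
from h import *
o=status.get_obs();R=Ro.from_quat(o["tool_rot"]).as_matrix();print(np.arctan2(R[1,0],R[0,0]),R[:,2],totool(np.array([.564,-.246,.111])-o["eef_pos"]))
im=cams.camera("wrist");np.save("w4.npy",im);c=cams.calibration("wrist")
hsv=cv2.cvtColor(im,cv2.COLOR_RGB2HSV);m=cv2.inRange(hsv,(5,90,90),(25,255,255))
save("w4.png",im)
E
```

```text
-2.974805866845556 [ 0.00360868 -0.00157712 -0.99999225] [0.00180832 0.00057092 0.07962899]
```

View pics/w4.png

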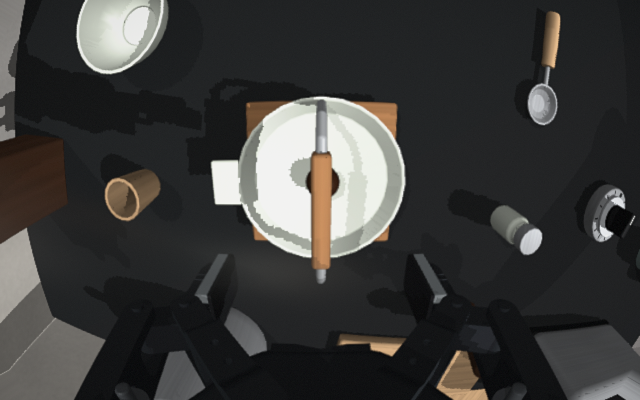

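The bar is upright at column ~321, midway between the fingers (about 216 and 427) and aligned. Going down and closing gently.

In the tool's units: 0.079 m / 0.6 = 0.1317, 0.06 m / 0.6 = 0.1.

Call:
{"op": "jog_arm", "data": {"motion": [{"x": 0.0017,"z": 0.05,"jaw": 0.085},{"x": 0.0017,"z": 0.1,"jaw": 0.085},{"x": 0.0017,"z": 0.1317,"jaw": 0.085},{"x": 0.0017,"z": 0.1317,"jaw": 0.06},{"x": 0.0017,"z": 0.1317,"jaw": 0.04},{"x": 0.0017,"z": 0.1317,"jaw": 0.03},{"x": 0.0017,"z": 0.1317,"jaw": 0.023},{"x": 0.0017,"z": 0.1317,"jaw": 0.018},{"x": 0.0017,"z": 0.1317,"jaw": 0.014},{"x": 0.0017,"z": 0.1317,"jaw": 0.01}]}}

```text
clock: 10.28
eef_pos: [0.5636, -0.2466, 0.1098]
tool_rot: [-0.083, 0.997, -0.0, 0.0]
ft_force: [-0.6, -0.7, 2.1]
grip_width: 0.0133
grasp_force: 59.9
```

Call:
{"op": "jog_arm", "data": {"motion": [{"jaw": 0},{"jaw": 0},{"jaw": 0}]}}

```text
clock: 10.65
eef_pos: [0.5636, -0.2465, 0.1097]
tool_rot: [-0.083, 0.997, -0.0, 0.0]
ft_force: [-0.3, -1.4, 3.7]
grip_width: 0.0131
grasp_force: 60.0
```

```bash
python3 - <<'E'
from h import *
o=status.get_obs();R=Ro.from_quat(o["tool_rot"]).as_matrix();print(o["ft_force"],o["ft_torque"],R[:,2],o["clock"])
E
```

```text
[-0.28333804 -1.42360644  3.71475297] [-0.34095855  0.02738125 -0.00958736] [ 8.86891806e-04 -7.48832148e-04 -9.99999326e-01] 10.65
```

Call:
{"op": "jog_arm", "data": {"motion": [{"z": -0.0017,"jaw": 0},{"z": -0.005,"jaw": 0},{"z": -0.01,"jaw": 0},{"z": -0.0167,"jaw": 0},{"z": -0.025,"jaw": 0},{"z": -0.0333,"jaw": 0},{"z": -0.0417,"jaw": 0},{"z": -0.05,"jaw": 0},{"z": -0.0583,"jaw": 0},{"z": -0.0667,"jaw": 0}]}}

```text
clock: 11.9
eef_pos: [0.5633, -0.2462, 0.1497]
tool_rot: [-0.083, 0.997, -0.0, 0.0]
ft_force: [0.5, -0.3, -3.1]
grip_width: 0.0129
grasp_force: 59.0
```

Call:
{"op": "jog_arm", "data": {"motion": [{"z": -0.0083,"jaw": 0},{"z": -0.0167,"jaw": 0},{"z": -0.025,"jaw": 0},{"z": -0.0333,"jaw": 0},{"z": -0.0417,"jaw": 0},{"z": -0.05,"jaw": 0},{"z": -0.0583,"jaw": 0},{"z": -0.0667,"jaw": 0},{"z": -0.075,"jaw": 0},{"z": -0.0833,"jaw": 0}]}}

```text
clock: 13.15
eef_pos: [0.5633, -0.2462, 0.1996]
tool_rot: [-0.083, 0.997, 0.0, 0.0]
ft_force: [0.0, -0.6, -3.3]
grip_width: 0.0131
grasp_force: 59.0
```

Call:
{"op": "jog_arm", "data": {"motion": [{"z": -0.0067,"jaw": 0},{"z": -0.0117,"jaw": 0},{"z": -0.015,"jaw": 0},{"z": -0.0167,"jaw": 0},{"z": -0.0167,"jaw": 0},{"z": -0.0167,"jaw": 0},{"z": -0.0167,"jaw": 0},{"z": -0.0167,"jaw": 0}]}}

```text
clock: 14.15
eef_pos: [0.5633, -0.2462, 0.2092]
tool_rot: [-0.083, 0.997, 0.0, -0.0]
ft_force: [0.3, 0.4, -5.0]
grip_width: 0.0127
grasp_force: 59.0
```

```bash
python3 - <<'E'
from h import *
o=status.get_obs();R=Ro.from_quat(o["tool_rot"]).as_matrix();print(o["ft_force"],o["ft_torque"],R)
a=cams.camera("scene")[180:310,200:340];b=cams.camera("side")[90:220,295:435];save("lift.png",cv2.resize(np.hstack([a,b]),None,fx=2.8,fy=2.8))
E
```

```text
[ 0.27999826  0.38878076 -5.01828241] [-0.00869992 -0.00303365 -0.03343889] [[-9.86213694e-01 -1.65476667e-01 -1.46331728e-04]
 [-1.65476679e-01  9.86213701e-01  7.08516173e-05]
 [ 1.32590066e-04  9.40893237e-05 -9.99999987e-01]]
```

View pics/lift.png

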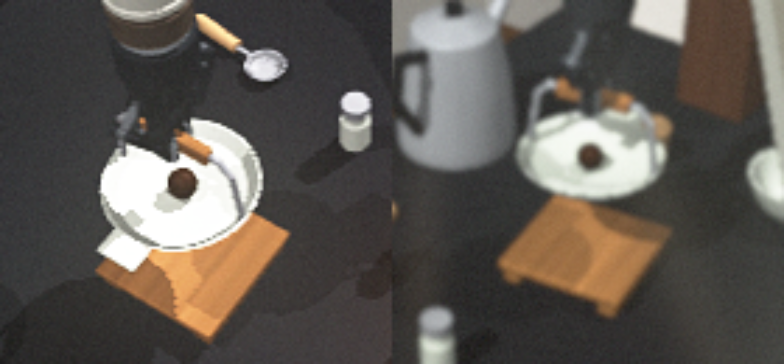

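Both views show the dish up and level over the trivet with the truffle still central. Now a gentle quarter turn.

In the tool's units: -0.06 rad / 2.0944 = -0.0286.

Call:
{"op": "jog_arm", "data": {"motion": [{"az": -0.0048,"jaw": 0},{"az": -0.0143,"jaw": 0},{"az": -0.0286,"jaw": 0},{"az": -0.0477,"jaw": 0},{"az": -0.0716,"jaw": 0},{"az": -0.0955,"jaw": 0},{"az": -0.1194,"jaw": 0},{"az": -0.1432,"jaw": 0},{"az": -0.1671,"jaw": 0},{"az": -0.191,"jaw": 0}]}}

```text
clock: 15.5
eef_pos: [0.5633, -0.2462, 0.2093]
tool_rot: [-0.281, 0.96, 0.0, -0.0]
ft_force: [-0.7, -0.7, -2.7]
grip_width: 0.0131
grasp_force: 59.1
```

Call:
{"op": "jog_arm", "data": {"motion": [{"az": -0.0239,"jaw": 0},{"az": -0.0477,"jaw": 0},{"az": -0.0716,"jaw": 0},{"az": -0.0955,"jaw": 0},{"az": -0.1194,"jaw": 0},{"az": -0.1432,"jaw": 0},{"az": -0.1671,"jaw": 0},{"az": -0.191,"jaw": 0},{"az": -0.2149,"jaw": 0},{"az": -0.2387,"jaw": 0}]}}

```text
clock: 16.75
eef_pos: [0.5633, -0.2462, 0.2093]
tool_rot: [-0.509, 0.861, 0.0, -0.0]
ft_force: [0.0, -0.3, -3.7]
grip_width: 0.0131
grasp_force: 59.1
```

Call:
{"op": "jog_arm", "data": {"motion": [{"az": -0.0239,"jaw": 0},{"az": -0.0477,"jaw": 0},{"az": -0.0716,"jaw": 0},{"az": -0.0955,"jaw": 0},{"az": -0.1194,"jaw": 0},{"az": -0.1432,"jaw": 0},{"az": -0.1671,"jaw": 0},{"az": -0.191,"jaw": 0},{"az": -0.2149,"jaw": 0},{"az": -0.2387,"jaw": 0}]}}

```text
clock: 18.0
eef_pos: [0.5633, -0.2462, 0.2093]
tool_rot: [-0.706, 0.708, -0.0, -0.0]
ft_force: [-0.0, -0.1, -4.7]
grip_width: 0.0129
grasp_force: 59.1
```

Call:
{"op": "jog_arm", "data": {"motion": [{"az": -0.0239,"jaw": 0},{"az": -0.043,"jaw": 0},{"az": -0.0573,"jaw": 0},{"az": -0.0692,"jaw": 0},{"az": -0.0764,"jaw": 0},{"az": -0.0802,"jaw": 0},{"az": -0.0816,"jaw": 0},{"az": -0.0816,"jaw": 0},{"az": -0.0816,"jaw": 0},{"az": -0.0816,"jaw": 0}]}}

```text
clock: 19.25
eef_pos: [0.5633, -0.2462, 0.2093]
tool_rot: [0.763, -0.646, 0.0, -0.0]
ft_force: [-0.3, -0.5, -3.1]
grip_width: 0.013
grasp_force: 59.1
```

Call:
{"op": "jog_arm", "data": {"motion": [{"jaw": 0},{"jaw": 0},{"jaw": 0},{"jaw": 0}]}}

```text
clock: 19.75
eef_pos: [0.5634, -0.2462, 0.2093]
tool_rot: [0.763, -0.646, 0.0, -0.0]
ft_force: [-0.5, -0.2, -4.1]
grip_width: 0.013
grasp_force: 59.1
```

```bash
python3 - <<'E'
from h import *
o=status.get_obs();R=Ro.from_quat(o["tool_rot"]).as_matrix();print(o["ft_force"],np.arctan2(R[1,0],R[0,0])+2.9754,R[:,2],o["joint_vel"])
a=cams.camera("scene")[180:310,200:340];b=cams.camera("side")[90:220,295:435];save("turn.png",cv2.resize(np.hstack([a,b]),None,fx=2.8,fy=2.8))
E
```

```text
[-0.47765252 -0.24787302 -4.064603  ] 1.5710242175251465 [ 5.24863246e-05 -1.38274201e-05 -9.99999999e-01] [ 0.00142848  0.00136321 -0.00178678 -0.00086032  0.00020172  0.00121229]
```

View pics/turn.png

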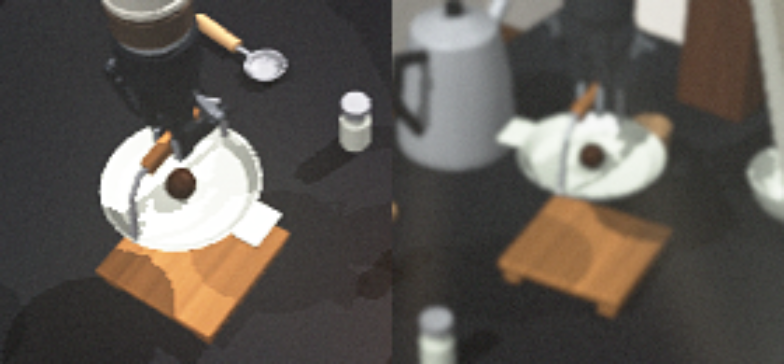

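The dish has turned 1.571 rad and its ear, at (262,222) in the left panel, points away from the robot. It is level and still, with the truffle in the middle.

```bash
python3 -c "from workcell import bot, cams, status, job_done; print(job_done())"
```

```text
the job is handed in; nothing more can be done
None
```

The job is handed in: the timer is back at its zero stop, and the dish is held level and still about 10 cm above the trivet, turned a quarter anticlockwise with its ear away from the robot and the truffle in the middle.

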